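Fit the grinding cup on the spice mill and hold it running

ROBOT

A 6-joint arm with a two-finger parallel gripper is mounted at the origin on the work surface. World frame = base frame: x ahead of the robot, y to its left, z up, the work surface at z = 0. Lengths are in mm, angles in rad, forces in N, time in s.
With the tool pointing down it reaches from about 350 to 875 mm from the base axis. Payload 4.2 kg.
Tool frame: the origin (TCP) lies between the finger pads, 19 mm behind the fingertips; this is the grasp point; y points along the fingers, x is the direction in which the jaws open and shut, and the axes are right-handed (so a half turn about y gives the same grasp; the last joint's range is limited). The gripper opens to 85 mm and grips with 20 to 120 N. Pads are 22 mm wide; open, the fingers measure 114 mm over their backs; the gripper's body (76 mm by 85 mm) begins 54 mm behind the grasp point. The pads swing forward as they close: fully open they stand 13 mm farther back than shut.
Start: joints at [-1.02, 0.385, 0.008, 0, -1.194, -0.259], TCP at [179.814, -598.553, 250.012] pointing down, gripper open.
Joint ranges: [-3.14, 3.14], [-1.21, 2.06], [-1.07, 1.41], [-3.16, 2.05], [-2.99, -0.16], [-3.1, 3.1]. Speed limits (rad/s): [2.79, 2.79, 3.14, 3.14, 3.14, 3.14].

INTERFACE

Orientations are given as a unit quaternion [x, y, z, w].
In Python, from bench import read_state, get_image, job_done gives the robot as it stands.
- The arm moves only by the tool play_rows, never from a script. Its argument "series" is a list of rows, each a list of 7 numbers: the shift along the tool's x, y, z in m, then the turn, a rotation vector about the tool's x, y, z in rad, then the finger opening in m, from 0 to 0.0854. In form: [[x, y, z, wx, wy, wz, claw], ...]. A call has 1 to 10 rows; each row shifts and turns the pose as measured when the row begins, along the tool's axes as they then stand; what a row does not reach is not made up. A row lasts 1/10 s, in which the tool goes at most 50 mm and 8.59 degrees, less where a joint would pass 70% of its speed; a pose out of reach is approached as far as the arm can. A call with a gripper value outside its range is refused whole. The fingers move at their own pace and stop on an object; the grip force is fixed at half the most. Time passes only in rows, so rows that do not move let the fingers close. It gives the time, the measured TCP pose, the force and the opening at its end, in the units of the state.
- read_state(): the state, without advancing time (a new reading comes with each control period).
- get_image(name): name is "scene" or "top"; returns a dict with "color" (384x512x3 uint8, red, green, blue), "intrinsics" (3x3 intrinsics, pixels), "origin" and "orientation" of the camera in the world. Camera axes: x right, y down, z forward; pixel columns grow to the right and rows downward; lengths in mm; the calibration is good to about 2 mm. A picture is of the moment at which its call begins. There is no depth.
- job_done(): hands the job in, once; it reports no verdict.
The state is a dict: "clock": time; "joints": joint angles; "joint_vel": joint speeds; "joint_efforts": joint torques, N m; "position": TCP position; "ee_rot": TCP orientation; "contact_force": force on the tool from outside, world axes, zero at the start; "wrist_torque": the same for the moment, N m; "gripper_width": finger opening in mm.
Only numpy, scipy, OpenCV 4.12 (cv2) and the standard library are available. Lean on these libraries where they do the work, as an engineer would, in place of code of your own. Each camera call takes 0.05 s, during which the arm holds its last target. There are 200 camera calls.

TASK

Pick up the white grinding cup by its grip bar, set its two lugs into the two notches of the spice mill's socket and push it straight down against the spring as far as it goes; then, still pushing, twist it a quarter turn clockwise (seen from above) until it stops. The mill only runs while the cup is held there, so finish still gripping the cup, pressed down and turned to the stop: do not let go. Leave the mug, the jar and the dish of eggs where they stand.

Things in the scene. Friction and masses are not known exactly. Their poses are not given: they have to be found in the camera images.
- cup: Loose white plastic grinding cup standing upright, about 0.2 kg: closed round body, diameter 60 mm, height 58 mm (foot bevelled to 54), black grip bar on top. At its +x and -x two small steel lugs stick out of the foot, in line with the bar: 10 mm wide, 4 to 12 mm above the underside, reaching 40 mm from the axis. Same after half a turn. Origin: centre of underside; z up.
- cup_grip (a point): Middle of the cup's grip bar, on its axis, 81 mm above the cup's underside: the TCP can go here. The bar is 50 mm long (along the cup's x), 22 mm wide (y), flat upright sides, from 58 to 97 mm above the underside; grip it across the 22 mm. Axes as the cup's.
- mill: Spice mill base, fixed: white, round, 132 mm across at the foot, 120 at the top, 80 mm tall, an open socket in its top. At the mouth a steel rim 8 mm thick with a 64 mm hole for the cup's body; two notches in it at the mill's +x and -x, 15 mm wide, out to 42 mm from the axis, let the lugs through. Decorative black knobs at -x. Origin: centre of underside; z up.
- mill_mouth (a point): Centre of the socket's mouth, on the mill's axis at the top face of the steel rim (80 mm above the worktop); axes as the mill's.
- mill_plate (a joint): How far the sprung plate in the socket is pressed down, m: 0 = up (its top 14 mm below the mouth), 0.013 = fully down (cup's underside 27 mm below the mouth). It takes 6 N to start, 12 N at the bottom, and pushes the cup back up if let go. Only beyond 0.006 are the lugs under the rim, so that the cup can turn.
- mill_drive (a joint): Angle of the drive in the socket, rad: 0 at rest (in line with the notches), grows as the cup turns clockwise seen from above, stop at 1.5. The lugs carry it round with about 0.07 rad of play either way, against a spring of 0.06 N m at 0 growing to 0.36 N m at the stop, which turns it back if let go.
- mug: Bystander: white mug 76 mm in diameter, 78 mm tall, handle at its +y. Origin: centre of the underside.
- jar: Bystander: glass jar with a steel cap, 64 mm in diameter, 100 mm tall. Origin: centre of the underside.
- egg_dish: Bystander: white dish 156 mm in diameter with three eggs, about 70 mm tall in all. Origin: centre of the underside.
Mind the look-alikes: they are no part of the job. What is shaped like the cup but yellow is not meant.

How it is judged (in metres and radians):
On the way:
1. the cup is pushed straight down into the socket, lugs in the notches, before it is turned (horizontal distance between cup and mill_mouth below 0.006 m and angle between cup's own z axis and vertical below 0.12 rad and value of joint mill_plate above 0.008 m and value of joint mill_drive below 0.3 rad and angle between the x axis of cup and the x axis of mill, either way round below 0.3 rad), for 0.1 s.
At the end, for the whole second after the job is handed in: The fingers still grip the cup (more than 3 N), the cup stands upright in the socket (within 0.12 rad and 6 mm of the mill's axis), pressed down more than 8 of the 13 mm of spring travel, the drive turned beyond 1.25 of its 1.5 rad and the cup a quarter turn from the notches within 0.35 rad (horizontal distance between cup and mill_mouth below 0.006 m and angle between cup's own z axis and vertical below 0.12 rad and value of joint mill_plate above 0.008 m and value of joint mill_drive above 1.25 rad and angle between the y axis of cup and the x axis of mill, either way round below 0.35 rad and contact force between the fingers and cup above 3 N); the arm keeps its last pose, push and grip.
It fails at once if the mug is moved more than 20 mm or tipped (distance of mug from where it was at the start of the episode above 0.02 m or angle between mug's own z axis and vertical above 0.3 rad).
It fails at once if the jar is moved more than 20 mm or tipped (distance of jar from where it was at the start of the episode above 0.02 m or angle between jar's own z axis and vertical above 0.3 rad).
It fails at once if the egg dish is moved more than 20 mm or tipped (distance of egg_dish from where it was at the start of the episode above 0.02 m or angle between egg_dish's own z axis and vertical above 0.3 rad).
It also fails if it takes over 48 s, if anything falls off the work surface, if the arm or the gripper's body presses on something with over 40 N, if the wrist force passes 120 N, or if a joint passes its speed limit or range.

## Working session

There is one attempt and no reset: what is moved stays moved. The work goes in short steps, Python scripts to look and compute and a tool call to move; the robot and the scene stay as the last step left them, time stands still between calls to the robot, and variables do not carry over. Pictures are saved under pics/ and viewed, about 8 in all and at most 12, crops included, and the job is handed in when it is done.

Besides the shell and the picture viewer there is one more tool, called after "Call:" in YAML: its name, and indented under it one key for each argument. play_rows: Moves the arm, as the interface text tells. Its arguments: {"type":"object","properties":{"series":{"type":"array","items":{"type":"array","items":{"type":"number"}}}},"required":["series"]}

```bash
mkdir -p pics; ls; python3 - <<'E'
from bench import read_state,get_image
import cv2
print(read_state())
for n in("scene","top"):
    g=get_image(n); cv2.imwrite(f"pics/{n}0.png",g["color"][:,:,::-1])
    print(n,g["intrinsics"],g["origin"],g["orientation"])
E
```

```text
pics
{'clock': 0.0, 'joints': array([-1.02039025e+00,  3.85556162e-01,  6.60495442e-03, -5.16795694e-04,
       -1.19403680e+00, -2.58599466e-01]), 'joint_vel': array([-0.00069739, -0.00179535, -0.00031415,  0.00073788, -0.0024812 ,
       -0.00035761]), 'joint_efforts': array([-1.98844104e-04, -3.92290378e+01,  1.88402188e+01,  4.18610975e+00,
       -4.60826734e-03, -1.27164643e-05]), 'position': array([ 179.65807094, -598.03195479,  248.91099461]), 'ee_rot': array([ 0.421392  ,  0.56778572, -0.56689428, -0.42270442]), 'contact_force': array([ 0.00382319, -0.22053736, -0.28642781]), 'wrist_torque': array([0.0430083 , 0.0180206 , 0.00909397]), 'gripper_width': 85.30286627297711}
scene [[493.09294895   0.         257.54158757]
 [  0.         493.09294895 188.31837219]
 [  0.           0.           1.        ]] [1315.71411953  940.64433631 1215.27005465] [ 0.28859883  0.87177605 -0.37242229 -0.13423439]
top [[358.05459832   0.         256.29223498]
 [  0.         358.05459832 195.20162179]
 [  0.           0.           1.        ]] [ 440.97298932   -1.48054278 1265.67148175] [-0.69741992  0.71428497 -0.03895403  0.04341678]
```

View pics/scene0.png

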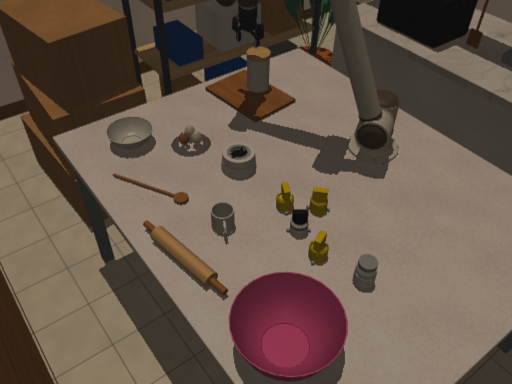

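View pics/top0.png

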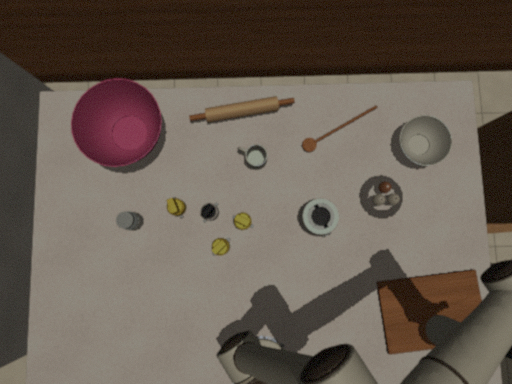

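The white cup with the black bar is at about (209,211) in top and (299,218) in scene. The three yellow look-alikes in top are at (176,206), (242,221) and (220,246). The mill is at (320,217) in top and (239,159) in scene. Next is an enlarged crop to confirm the cup.

```bash
python3 - <<'E'
import cv2,numpy as np
t=cv2.imread("pics/top0.png");s=cv2.imread("pics/scene0.png")
def c(i,x,y,r): return cv2.resize(i[y-r:y+r,x-r:x+r],(390,296) if 0 else (296,296),interpolation=cv2.INTER_CUBIC)
a=np.vstack([np.hstack([c(t,209,211,20),c(t,320,217,24)]),np.hstack([c(s,299,215,26),c(s,239,159,26)])])
a=np.clip(a.astype(float)*1.5,0,255).astype(np.uint8)
cv2.imwrite("pics/crop1.png",a)
E
```

```text
(no output)
```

View pics/crop1.png

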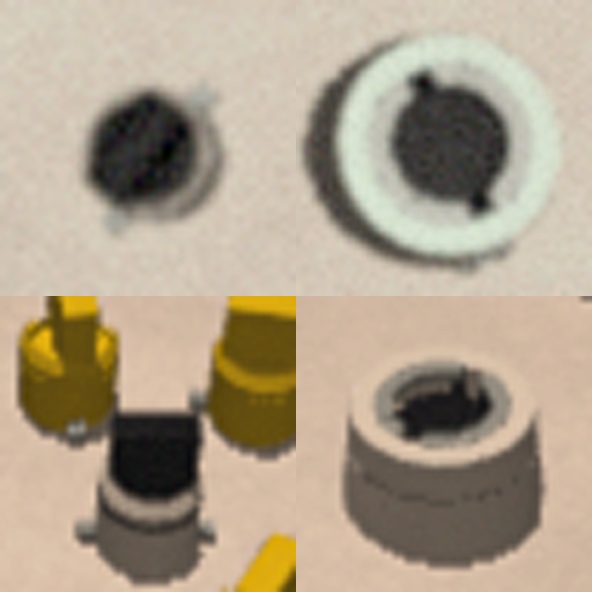

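The crop confirms it: white body, black bar, with steel lugs at about (217,204) and (205,221) in top and (288,231) and (309,231) in scene. The mill's notches are at (316,206) and (326,226) in top. Next I triangulate these.

```bash
cat > h.py <<'E'
import numpy as np,cv2
from scipy.spatial.transform import Rotation as R
CAM={"scene":([493.09294895,257.54158757,188.31837219],[1315.71411953,940.64433631,1215.27005465],[0.28859883,0.87177605,-0.37242229,-0.13423439]),
"top":([358.05459832,256.29223498,195.20162179],[440.97298932,-1.48054278,1265.67148175],[-0.69741992,0.71428497,-0.03895403,0.04341678])}
def ray(n,p):
    (f,cx,cy),o,q=CAM[n]; d=R.from_quat(q).apply([(p[0]-cx)/f,(p[1]-cy)/f,1]); return np.array(o),d/np.linalg.norm(d)
def plane(n,p,z):
    o,d=ray(n,p); return o+d*(z-o[2])/d[2]
def tri(a,b):
    o1,d1=ray("top",a);o2,d2=ray("scene",b)
    s=np.linalg.lstsq(np.c_[d1,-d2],o2-o1,rcond=None)[0]; A,B=o1+s[0]*d1,o2+s[1]*d2
    return (A+B)/2,np.linalg.norm(A-B)
def proj(n,P):
    (f,cx,cy),o,q=CAM[n]; c=R.from_quat(q).inv().apply(np.array(P)-o); return f*c[0]/c[2]+cx,f*c[1]/c[2]+cy
E
python3 - <<'E'
from h import *
np.set_printoptions(precision=1,suppress=True)
pt=lambda x,y,s,ox,oy:((x+.5)/s-.5+ox,(y+.5)/s-.5+oy)
s=296/40;L1=pt(205,97,s,189,191);L2=pt(117,221,s,189,191)
s=296/52;S1=pt(88,237,s,273,189);S2=pt(207,238,s,273,189)
for a in(S1,S2):
  for b in(L1,L2): print("lug",*tri(b,a))
def seg(a,b,t):
  d=b-a;print(t,(a+b)/2,np.linalg.norm(d),"deg",np.degrees(np.arctan2(d[1],d[0])))
seg(plane("top",L1,8),plane("top",L2,8),"cup top");seg(plane("scene",S1,8),plane("scene",S2,8),"cup scene")
s=296/48;N1=pt(126,80,s,296,193);N2=pt(184,202,s,296,193)
seg(plane("top",N1,80),plane("top",N2,80),"mill top")
s=296/52;M1=pt(112,132,s,213,133);M2=pt(174,82,s,213,133)
print("notch",*tri(N1,M1),*tri(N2,M2),*tri(N1,M2),*tri(N2,M1))
seg(plane("scene",M1,80),plane("scene",M2,80),"mill scene")
# colour masks
t=cv2.imread("pics/top0.png");sc=cv2.imread("pics/scene0.png")
def blob(im,m,x,y,r):
  k=np.zeros_like(m);k[y-r:y+r,x-r:x+r]=m[y-r:y+r,x-r:x+r]
  c=max(cv2.findContours(k,0,1)[0],key=cv2.contourArea);return c
m=(t.max(2)<45).astype(np.uint8)
c=blob(t,m,209,211,14);r=cv2.minAreaRect(c);print("bar top rect",r,cv2.contourArea(c))
c2=blob(sc,(sc.max(2)<45).astype(np.uint8),299,215,16);print("bar scene",cv2.minAreaRect(c2),cv2.boundingRect(c2))
mw=((t[:,:,1]>t[:,:,2].astype(int)+4)&(t.min(2)>130)).astype(np.uint8)
c=blob(t,mw,320,217,24);e=cv2.fitEllipse(c);print("ring",e,plane("top",e[0],80),e[1][0]*(1265.7-80)/358)
hm=blob(t,(t.max(2)<70).astype(np.uint8),320,217,14);M=cv2.moments(hm);print("hole",M["m10"]/M["m00"],M["m01"]/M["m00"],cv2.contourArea(hm))
from bench import read_state
S=read_state();print(R.from_quat(S["ee_rot"]).as_matrix())
E
```

```text
lug [561.8 148.    0.7] 1.4122935572292974
lug [531.1 167.7  -2.4] 70.638000962841
lug [537.3 171.4  10.8] 69.56008695934541
lug [504.6 189.7  -0.4] 1.7380674743643245
cup top [532.6 167.9   8. ] 71.90508422193818 deg 143.8653425158644
cup scene [538.4 173.8   8. ] 68.64326004031099 deg 143.22900645618907
mill top [ 507.4 -207.    80. ] 71.8877528348562 deg -156.9397575375595
notch [ 541.9 -194.4   78.5] 3.5902573637140236 [ 474.7 -223.2   69.4] 0.26594174888803973 [ 526.3 -175.3  128.4] 27.881646362758133 [ 489.2 -244.7   16. ] 34.776581455397334
mill scene [ 513.3 -203.5   80. ] 64.02013214549433 deg -163.6377530187956
bar top rect ((208.0, 210.5), (13.0, 12.0), 90.0) 123.5
bar scene ((299.5, 217.0), (14.0, 15.0), 90.0) (292, 210, 16, 15)
ring ((320.3916931152344, 215.97381591796875), (32.587528228759766, 33.785526275634766), 126.34976196289062) [ 505.6 -205.9   80. ] 107.930257600113
hole 320.55687047994735 215.67521367521366 253.5
[[-0.3 -0.  -1. ]
 [ 1.   0.  -0.3]
 [ 0.  -1.   0. ]]
```

```bash
cat >> h.py <<'E'
def avg(n,k):
    from bench import get_image
    return np.mean([get_image(n)["color"][:,:,::-1].astype(np.float32) for _ in range(k)],0)
def up(im,x,y,rx,ry,s):  # crop centre, half sizes, scale ; full px = (u/s)+x0 with pixel-centre convention
    M=np.float32([[s,0,-(x-rx)*s],[0,s,-(y-ry)*s]])
    return cv2.warpAffine(im,M,(int(2*rx*s),int(2*ry*s)),flags=cv2.INTER_CUBIC)
E
python3 - <<'E'
from h import *
t=avg("top",10);s=avg("scene",10);np.save("t.npy",t);np.save("s.npy",s)
a=np.vstack([np.hstack([up(t,209,211,16,12,12),up(t,320,216,16,12,12)]),np.hstack([up(s,299,222,16,12,12),up(s,239,155,16,12,12)])])
cv2.imwrite("pics/crop2.png",np.clip(a*1.6,0,255).astype(np.uint8))
E
```

```text
(no output)
```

View pics/crop2.png

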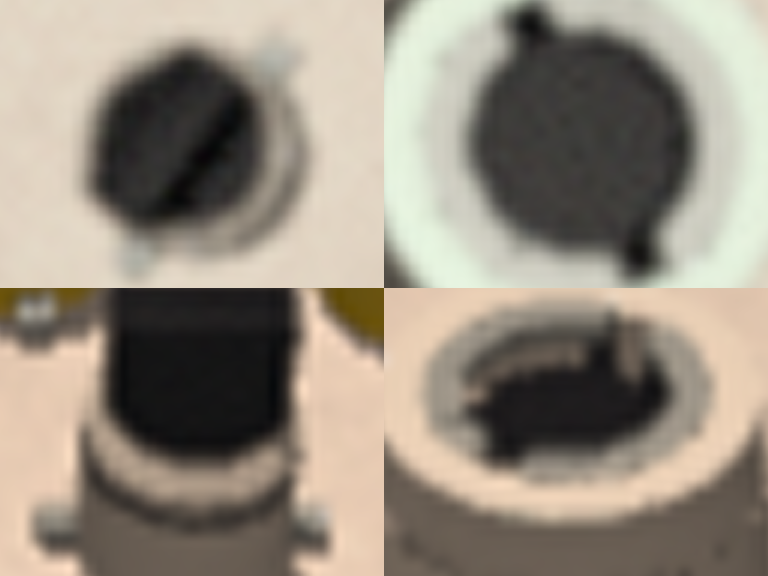

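```bash
python3 - <<'E'
from h import *
np.set_printoptions(precision=1,suppress=True)
t=np.load("t.npy");s=np.load("s.npy")
def seg(a,b,n):
  d=b-a;print(n,(a+b)/2,np.linalg.norm(d),"deg",np.degrees(np.arctan2(d[1],d[0])))
f=lambda n,a,b,z,l:seg(plane(n,a,z),plane(n,b,z),l)
f("top",(216.08,203.75),(204.5,220.42),8,"cup top");f("scene",(287.75,229.75),(309,230.17),8,"cup scene")
print(tri(((216.08+204.5)/2,(203.75+220.42)/2),((287.75+309)/2,(229.75+230.17)/2)))
f("top",(315.9,206.08),(325.33,225.25),80,"mill top")
# mill outer white disc (z=80, d=120), subpixel ellipses
def ell(im,x,y,r,mask,lab,n,mode=max):
  u=up(im,x,y,r,r,8);m=mask(u).astype(np.uint8)
  c=max(cv2.findContours(m,0,1)[0],key=cv2.contourArea)
  e=cv2.fitEllipse(c);p=(e[0][0]/8+x-r,e[0][1]/8+y-r);print(lab,p,np.array(e[1])/8,plane(n,p,80));return p
a=ell(t,320,216,24,lambda u:(u[:,:,1]-u[:,:,2]>2)&(u[:,:,1]>120),"top white outer","top")
h=ell(t,320,216,11,lambda u:u.max(2)<65,"top hole","top")
print(s[151,215:265,:].astype(int)[::4])
b=ell(s,239,152,24,lambda u:(u[:,:,2]>130)&(np.hypot((np.indices(u.shape[:2])[1]-192)/1.25,np.indices(u.shape[:2])[0]-192)<115),"scene","scene")
print(tri(a,(238.46,151.6)),plane("scene",(238.46,151.6),80))
E
```

```text
cup top [532.5 168.    8. ] 71.03202420530768 deg 144.45011174067238
cup scene [537.7 172.4   8. ] 69.76035911253003 deg 142.35982515907673
(array([533.2, 168.6,   1.6]), np.float64(0.9064104589420771))
mill top [ 506.7 -206.7   80. ] 70.08803574627952 deg -156.15868314242326
top white outer (320.3188247680664, 216.06280708312988) [34.7 35.7] [ 505.3 -205.7   80. ]
top hole (320.5880460739136, 215.80427169799805) [17.1 21.3] [ 506.1 -206.6   80. ]
[[110 124 141]
 [109 124 141]
 [111 128 144]
 [ 86  96 102]
 [ 51  57  64]
 [ 20  19  21]
 [ 17  17  18]
 [ 21  22  24]
 [ 60  66  70]
 [111 126 142]
 [109 124 141]
 [110 124 142]
 [109 123 140]]
scene (238.93794631958008, 149.80048942565918) [23.8 35.5] [ 504.7 -208.2   80. ]
(array([ 506.3, -207.6,   72.5]), np.float64(1.735271149320465)) [ 512.2 -200.8   80. ]
```

```bash
cat >> h.py <<'E'
def go(P,jaw):
    "tool-frame shift (m) and rotvec to TCP P (mm), tool y down, jaws (tool x) at heading jaw deg"
    from bench import read_state
    S=read_state();A=R.from_quat(S["ee_rot"]);a=np.radians(jaw)
    x=np.array([np.cos(a),np.sin(a),0]);y=np.array([0,0,-1.]);B=R.from_matrix(np.c_[x,y,np.cross(x,y)])
    m=A.as_matrix();h=np.degrees(np.arctan2(m[1,0],m[0,0]))
    print("t",S["clock"],"pos",np.round(S["position"],1),"jaw",round(h,2),"F",np.round(S["contact_force"],1),"T",np.round(S["wrist_torque"],2),"w",round(S["gripper_width"],1),"q",np.round(S["joints"],2))
    print("shift",np.round(A.inv().apply(np.array(P)-S["position"])/1e3,4),"rot",np.round((A.inv()*B).as_rotvec(),4))
E
python3 -c "
from h import *
go((533,168.5,230),233.5)"
```

```text
t 1.1 pos [ 179.8 -598.6  250. ] jaw 106.72 F [0.3 0.2 0.1] T [ 0.02 -0.01  0.01] w 85.6 q [-1.02  0.38  0.01  0.   -1.19 -0.26]
shift [ 0.633   0.02   -0.5589] rot [-1.0000e-04 -2.2127e+00  0.0000e+00]
```

Call:
play_rows:
  series:
    - [0.034, 0.001, -0.03, 0, 0, 0, 0.05]
    - [0.034, 0.001, -0.03, 0, 0, 0, 0.05]
    - [0.034, 0.001, -0.03, 0, 0, 0, 0.05]
    - [0.034, 0.001, -0.03, 0, 0, 0, 0.05]
    - [0.034, 0.001, -0.03, 0, 0, 0, 0.05]
    - [0.034, 0.001, -0.03, 0, 0, 0, 0.05]
    - [0.034, 0.001, -0.03, 0, 0, 0, 0.05]
    - [0.034, 0.001, -0.03, 0, 0, 0, 0.05]
    - [0.034, 0.001, -0.03, 0, 0, 0, 0.05]
    - [0.034, 0.001, -0.03, 0, 0, 0, 0.05]

```text
clock: 2.1
position: [374.9, -177.9, 239.2]
ee_rot: [0.427, 0.565, -0.565, -0.423]
contact_force: [0.7, -1.1, 0.9]
gripper_width: 50.1
```

```bash
python3 -c "
from h import *
go((533,168.5,230),233.5)"
```

```text
t 2.1 pos [ 374.9 -177.9  239.2] jaw 106.11 F [ 0.7 -1.1  0.9] T [-0.04 -0.1   0.03] w 50.1 q [-0.05  0.02 -0.49  0.   -1.05 -1.25]
shift [ 0.289   0.009  -0.2479] rot [-0.0027 -2.2234 -0.0067]
```

Call:
play_rows:
  series:
    - [0.036, 0.001, -0.031, 0, 0, 0, 0.05]
    - [0.036, 0.001, -0.031, 0, 0, 0, 0.05]
    - [0.036, 0.001, -0.031, 0, 0, 0, 0.05]
    - [0.036, 0.001, -0.031, 0, 0, 0, 0.05]
    - [0.036, 0.001, -0.031, 0, 0, 0, 0.05]
    - [0.036, 0.001, -0.031, 0, 0, 0, 0.05]
    - [0.036, 0.001, -0.031, 0, 0, 0, 0.05]
    - [0, 0, 0, 0, -0.14, 0, 0.05]
    - [0, 0, 0, 0, -0.14, 0, 0.05]
    - [0, 0, 0, 0, -0.14, 0, 0.05]

```text
clock: 3.1
position: [519.1, 146.1, 235.0]
ee_rot: [0.294, 0.647, -0.644, -0.284]
contact_force: [-0.1, -0.4, 0.1]
gripper_width: 49.5
```

Call:
play_rows:
  series:
    - [0, 0, 0, 0, -0.14, 0, 0.05]
    - [0, 0, 0, 0, -0.14, 0, 0.05]
    - [0, 0, 0, 0, -0.14, 0, 0.05]
    - [0, 0, 0, 0, -0.14, 0, 0.05]
    - [0, 0, 0, 0, -0.14, 0, 0.05]
    - [0, 0, 0, 0, -0.14, 0, 0.05]
    - [0, 0, 0, 0, -0.14, 0, 0.05]
    - [0, 0, 0, 0, -0.14, 0, 0.05]
    - [0, 0, 0, 0, -0.14, 0, 0.05]
    - [0, 0, 0, 0, -0.14, 0, 0.05]

```text
clock: 4.1
position: [519.3, 147.0, 235.6]
ee_rot: [0.21, -0.672, 0.675, -0.221]
contact_force: [0.2, 0.2, -0.1]
gripper_width: 49.9
```

```bash
python3 -c "
from h import *
go((533,168.5,150),233.5)"
```

```text
t 4.1 pos [519.3 147.  235.6] jaw -144.54 F [ 0.2  0.2 -0.1] T [-0.02  0.03 -0.01] w 49.9 q [ 0.58  0.24 -0.24  0.01 -1.08  0.03]
shift [-0.0225  0.0858 -0.0105] rot [-0.0118 -0.3149 -0.0109]
```

Call:
play_rows:
  series:
    - [-0.0225, 0.03, -0.0105, -0.01, -0.14, -0.01, 0.05]
    - [0, 0.03, 0, 0, -0.14, 0, 0.05]
    - [0, 0.02, 0, 0, -0.035, 0, 0.05]
    - [0, 0, 0, 0, 0, 0, 0.05]
    - [0, 0, 0, 0, 0, 0, 0.05]

```text
clock: 4.6
position: [534.5, 170.1, 156.3]
ee_rot: [0.32, -0.629, 0.629, -0.326]
contact_force: [-0.7, 0.3, 0.2]
gripper_width: 50.1
```

```bash
python3 - <<'E'
from h import *
go((533,168.5,150),233.5)
s=avg("scene",4);t=avg("top",2)
a=np.hstack([up(s,299,205,30,36,8),up(t,209,211,20,36,8)])
cv2.imwrite("pics/g1.png",np.clip(a*1.6,0,255).astype(np.uint8))
E
```

```text
t 4.6 pos [534.5 170.1 156.3] jaw -125.63 F [-0.7  0.3  0.2] T [-0.03 -0.01 -0.02] w 50.1 q [ 0.6   0.36 -0.29  0.   -0.92  0.35]
shift [ 0.0022  0.0063 -0.0003] rot [-0.0041  0.0151 -0.007 ]
```

View pics/g1.png

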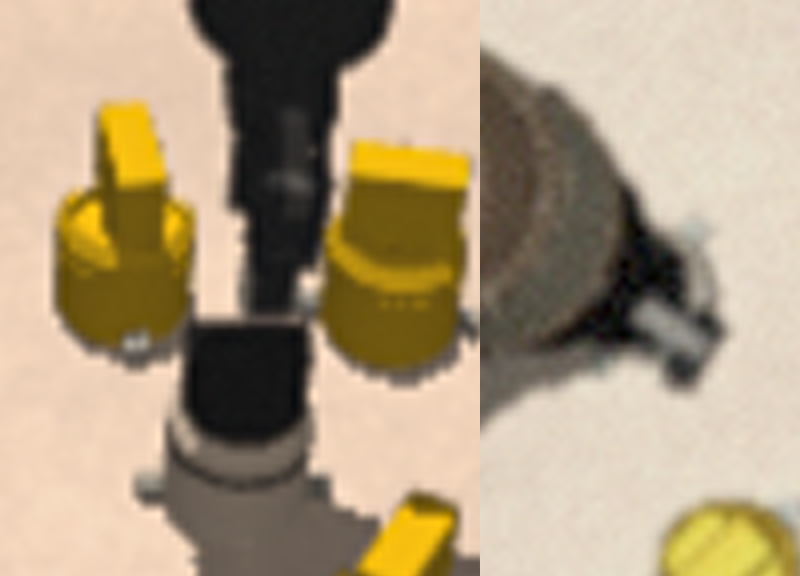

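The scene half shows the finger tip end at about x=272/8 and the bar at x=250/8 (crop pixels). I'll check this against the expected projection.

```bash
python3 - <<'E'
from h import *
c=lambda P:np.round((np.array(proj("scene",P))-[269,169])*8)
print("tip expected",c((534.5,170.1,137)),"near finger",c((534.5+22,170.1+28,137)),"up 60",c((534.5+22,170.1+28,190)))
print("bar top",c((533,168.5,97)),"bar ends",[c((533+k*25*np.cos(2.505)+11*.595,168.5+k*25*np.sin(2.505)+11*.804,97)) for k in(1,-1)])
print("lugs",[c((533+k*37*np.cos(2.505),168.5+k*37*np.sin(2.505),8)) for k in(1,-1)])
E
```

```text
tip expected [263. 258.] near finger [267. 324.] up 60 [279. 225.]
bar top [255. 326.] bar ends [array([320., 346.]), array([193., 346.])]
lugs [array([327., 477.]), array([148., 477.])]
```

```bash
python3 - <<'E'
from h import *
s=avg("scene",6);np.save("s1.npy",s)
g=s.max(2)
for r in range(194,224,2):
    x=np.arange(285,320);v=g[r,285:320]
    # half-level crossings
    d=v<75; e=np.where(np.diff(d.astype(int)))[0]
    print(r,[round(285+i+(75-v[i])/(v[i+1]-v[i]),2) for i in e])
for z in(140,150):print(z,[np.round(proj("scene",(534.5+.595*o-.804*k*11,170.1+.804*o+.595*k*11,z)),1) for o in(28,37) for k in(-1,1)])
for z in(97,70):print("bar",z,[np.round(proj("scene",(533+.595*11-.804*k*25,168.5+.804*11+.595*k*25,z)),1) for k in(-1,1)])
E
```

```text
194 [np.float64(289.24), np.float64(297.6), np.float64(310.25), np.float64(312.84)]
196 [np.float64(288.92), np.float64(299.49), np.float64(310.14), np.float64(312.6)]
198 [np.float64(288.68), np.float64(299.64), np.float64(309.68), np.float64(312.02)]
200 [np.float64(289.04), np.float64(299.83), np.float64(309.69), np.float64(314.2)]
202 [np.float64(290.88), np.float64(299.75), np.float64(308.97), np.float64(309.09), np.float64(310.69)]
204 [np.float64(292.18), np.float64(299.58), np.float64(306.16), np.float64(309.94), np.float64(313.06)]
206 [np.float64(292.72), np.float64(299.41), np.float64(306.35), np.float64(309.13), np.float64(316.72), np.float64(317.65), np.float64(318.33)]
208 [np.float64(293.01), np.float64(299.65)]
210 [np.float64(307.51), np.float64(309.98)]
212 [np.float64(287.85), np.float64(307.77), np.float64(310.87)]
214 [np.float64(287.59), np.float64(291.88), np.float64(308.03), np.float64(312.87)]
216 [np.float64(291.81), np.float64(307.46), np.float64(317.84)]
218 [np.float64(291.63), np.float64(307.22)]
220 [np.float64(291.63), np.float64(307.5)]
222 [np.float64(292.67), np.float64(307.38)]
140 [array([299., 207.]), array([306.2, 207.1]), array([299.2, 209.1]), array([306.4, 209.2])]
150 [array([299.3, 204.7]), array([306.5, 204.8]), array([299.5, 206.8]), array([306.7, 206.9])]
bar 97 [array([293.2, 212.2]), array([309. , 212.3])]
bar 70 [array([292.6, 218.1]), array([308.3, 218.2])]
```

```bash
python3 -c "
from h import *
go((535.4,166.7,82),233.5)"
```

```text
t 5.2 pos [534.2 170.  156. ] jaw -125.61 F [-0.  -0.9  0.6] T [ 0.   -0.   -0.03] w 50.2 q [ 0.6   0.36 -0.29  0.   -0.91  0.35]
shift [0.0025 0.074  0.0026] rot [-0.0037  0.0155 -0.0073]
```

Call:
play_rows:
  series:
    - [0.0025, 0.01, 0.0026, -0.004, 0.0155, -0.007, 0.05]
    - [0, 0.03, 0, 0, 0, 0, 0.05]
    - [0, 0.02, 0, 0, 0, 0, 0.05]
    - [0, 0.01, 0, 0, 0, 0, 0.05]
    - [0, 0, 0, 0, 0, 0, 0.05]

```text
clock: 5.7
position: [535.4, 165.8, 82.5]
ee_rot: [-0.317, 0.632, -0.632, 0.317]
contact_force: [0.1, -0.0, 0.0]
gripper_width: 49.9
```

```bash
python3 -c "
from h import *
go((535.4,166.7,81),233.5)"
```

```text
t 5.7 pos [535.4 165.8  82.5] jaw -126.71 F [ 0.1 -0.   0. ] T [-0.02 -0.    0.03] w 49.9 q [ 0.59  0.45 -0.36 -0.   -0.76  0.34]
shift [-0.0007  0.0015 -0.0005] rot [ 0.0006 -0.0037 -0.    ]
```

Good, no contact. I'll close the fingers.

Call:
play_rows:
  series:
    - [0, 0.0015, 0, 0, 0, 0, 0.0]
    - [0, 0, 0, 0, 0, 0, 0.0]
    - [0, 0, 0, 0, 0, 0, 0.0]
    - [0, 0, 0, 0, 0, 0, 0.0]
    - [0, 0, 0, 0, 0, 0, 0.0]
    - [0, 0, 0, 0, 0, 0, 0.0]

```text
clock: 6.3
position: [536.1, 166.2, 82.5]
ee_rot: [-0.316, 0.632, -0.632, 0.318]
contact_force: [-0.1, 0.6, -2.3]
gripper_width: 21.4
```

```bash
python3 -c "
from h import *
go((535.4,166.7,150),233.5)"
```

```text
t 6.3 pos [536.1 166.2  82.5] jaw -126.74 F [-0.1  0.6 -2.3] T [-0.01 -0.03 -0.  ] w 21.4 q [ 0.59  0.45 -0.36 -0.   -0.75  0.34]
shift [-0.0001 -0.0675 -0.0009] rot [-0.0002 -0.0042 -0.0026]
```

Call:
play_rows:
  series:
    - [0, -0.01, 0, 0, 0, 0, 0.0]
    - [0, -0.03, 0, 0, 0, 0, 0.0]
    - [0, -0.03, 0, 0, 0, 0, 0.0]
    - [0, -0.03, 0, 0, 0, 0, 0.0]
    - [0, -0.03, 0, 0, 0, 0, 0.0]
    - [0, 0, 0, 0, 0, 0, 0.0]
    - [0, 0, 0, 0, 0.14, 0, 0.0]
    - [0, 0, 0, 0, 0.14, 0, 0.0]
    - [0, 0, 0, 0, 0.14, 0, 0.0]
    - [0, 0, 0, 0, 0.14, 0, 0.0]

```text
clock: 7.3
position: [533.7, 164.9, 220.4]
ee_rot: [-0.122, 0.697, -0.696, 0.123]
contact_force: [0.4, 0.4, -2.8]
gripper_width: 21.4
```

Call:
play_rows:
  series:
    - [0, 0, 0, 0, 0.14, 0, 0.0]
    - [0, 0, 0, 0, 0.14, 0, 0.0]
    - [0, 0, 0, 0, 0.14, 0, 0.0]
    - [0, 0, 0, 0, 0.14, 0, 0.0]
    - [0, 0, 0, 0, 0.14, 0, 0.0]
    - [0, 0, 0, 0, 0.14, 0, 0.0]
    - [0, 0, 0, 0, 0.14, 0, 0.0]
    - [0, 0, 0, 0, 0.14, 0, 0.0]
    - [0, 0, 0, 0, 0.14, 0, 0.0]
    - [0, 0, 0, 0, 0.14, 0, 0.0]

```text
clock: 8.3
position: [526.8, 162.1, 212.6]
ee_rot: [-0.37, -0.596, 0.603, 0.379]
contact_force: [0.1, -0.5, -1.6]
gripper_width: 21.2
```

```bash
python3 -c "
from h import *
go((506,-206.3,200),113.5)"
```

```text
t 8.3 pos [526.8 162.1 212.6] jaw 116.08 F [ 0.1 -0.5 -1.6] T [ 0.05 -0.02 -0.01] w 21.2 q [ 0.59  0.3  -0.22 -0.01 -1.07 -1.7 ]
shift [-0.3218  0.0136  0.1805] rot [-0.0151  0.045   0.0049]
```

Call:
play_rows:
  series:
    - [-0.0355, 0, 0.02, 0, 0.015, 0, 0.0]
    - [-0.0355, 0, 0.02, 0, 0.015, 0, 0.0]
    - [-0.0355, 0, 0.02, 0, 0.015, 0, 0.0]
    - [-0.0355, 0, 0.02, 0, 0, 0, 0.0]
    - [-0.0355, 0, 0.02, 0, 0, 0, 0.0]
    - [-0.0355, 0, 0.02, 0, 0, 0, 0.0]
    - [-0.0355, 0, 0.02, 0, 0, 0, 0.0]
    - [-0.0355, 0, 0.02, 0, 0, 0, 0.0]
    - [-0.02, 0, 0.01, 0, 0, 0, 0.0]
    - [0, 0, 0, 0, 0, 0, 0.0]

```text
clock: 9.3
position: [488.1, -195.9, 207.3]
ee_rot: [-0.381, -0.586, 0.596, 0.396]
contact_force: [-0.0, 0.1, -3.1]
gripper_width: 21.3
```

```bash
python3 -c "
from h import *
go((506,-206.3,182),113.5)"
```

```text
t 9.3 pos [ 488.1 -195.9  207.3] jaw 113.36 F [-0.   0.1 -3.1] T [ 0.07 -0.04  0.04] w 21.3 q [-0.07  0.27 -0.28  0.   -1.05 -1.09]
shift [-0.0169  0.0248 -0.0129] rot [-0.0243 -0.0023  0.0105]
```

Call:
play_rows:
  series:
    - [-0.017, 0.01, -0.013, -0.024, -0.002, 0.0105, 0.0]
    - [0, 0.015, 0, 0, 0, 0, 0.0]
    - [0, 0, 0, 0, 0, 0, 0.0]
    - [0, 0, 0, 0, 0, 0, 0.0]

```text
clock: 9.7
position: [505.5, -205.6, 180.0]
ee_rot: [0.387, 0.591, -0.591, -0.389]
contact_force: [0.0, -0.4, -1.8]
gripper_width: 21.0
```

```bash
python3 - <<'E'
from h import *
go((506,-206.3,182),113.5)
s=avg("scene",6);np.save("s2.npy",s);t=avg("top",2)
cv2.imwrite("pics/m1.png",np.clip(np.hstack([up(s,239,140,24,30,9),up(t,320,216,20,30,9)])*1.7,0,255).astype(np.uint8))
E
```

```text
t 9.7 pos [ 505.5 -205.6  180. ] jaw 113.39 F [ 0.  -0.4 -1.8] T [ 0.04 -0.08 -0.03] w 21.0 q [-0.09  0.31 -0.29 -0.   -0.97 -1.07]
shift [-0.0008 -0.002  -0.0002] rot [-0.0012 -0.0018  0.002 ]
```

View pics/m1.png

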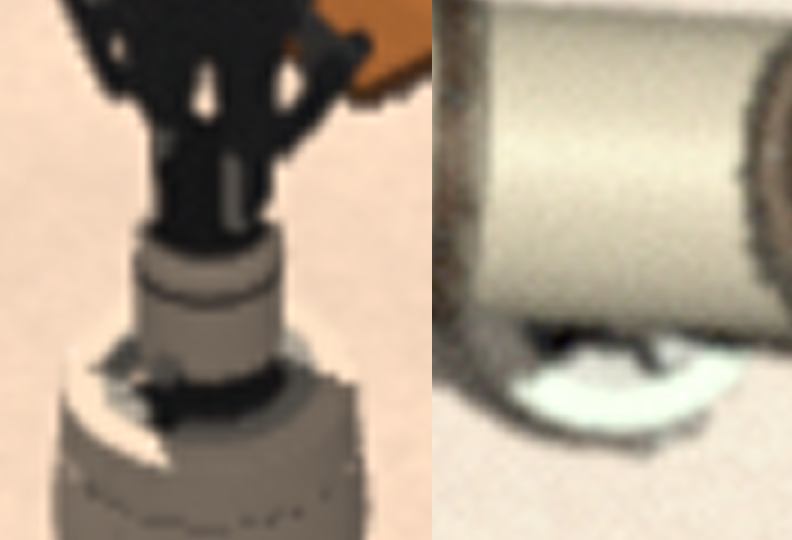

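```bash
python3 - <<'E'
from h import *
s=np.load("s2.npy");g=s.max(2);s0=np.load("s.npy").max(2)
def edges(g,r,a,b,lv):
    v=g[r,a:b];d=v<lv;e=np.where(np.diff(d.astype(int)))[0]
    return [round(float(a+i+(lv-v[i])/(v[i+1]-v[i])),2) for i in e]
for r in range(138,147,2): print("cup",r,edges(g,r,225,252,110))
for r in range(160,186,4): print("mill",r,edges(s0,r,210,268,110),edges(g,r,210,268,110))
# expected silhouettes
def sil(c,rad,z):
    a=np.linspace(0,2*np.pi,721);P=np.c_[c[0]+rad*np.cos(a),c[1]+rad*np.sin(a),np.full(721,z)]
    uv=np.array([proj("scene",p) for p in P]);i,j=uv[:,0].argmin(),uv[:,0].argmax();return np.round([*uv[i],*uv[j]],2)
z0=180-82
for z in(z0+15,z0+35,z0+50):print("exp cup",z,sil((505.5,-205.6),30,z))
for z in(10,40,70):print("exp mill",z,sil((506,-206.3),66-6*z/80,z))
print("px/mm",(np.array(proj("scene",(506+10*np.cos(2.527),-206+10*np.sin(2.527),80)))-proj("scene",(506,-206,80)))/10)
E
```

```text
cup 138 [229.69, 246.68]
cup 140 [229.49, 246.63]
cup 142 [229.65, 246.54]
cup 144 [229.76, 246.47]
cup 146 [229.69, 246.66]
mill 160 [221.32, 228.42, 248.07, 255.35] [221.39, 228.31, 232.86, 255.29]
mill 164 [220.65, 255.85] [220.72, 255.79]
mill 168 [220.71, 255.86] [220.78, 255.8]
mill 172 [222.13, 255.59] [222.22, 256.51]
mill 176 [226.57, 252.42] [226.68, 258.65]
mill 180 [235.76, 243.32] [235.84, 261.68]
mill 184 [] [239.8, 265.63]
exp cup 113 [230.78 143.16 247.45 143.17]
exp cup 133 [230.67 138.74 247.48 138.75]
exp cup 148 [230.6  135.38 247.5  135.39]
exp mill 10 [221.62 165.14 256.5  165.  ]
exp mill 40 [221.98 158.96 256.03 158.85]
exp mill 70 [222.35 152.65 255.56 152.55]
px/mm [ 0.27426177 -0.00162741]
```

Sideways in the scene view, the cup (body edges 229.7 to 246.6 px) is coaxial with the mill (220.7 to 255.8 px). The offset of the cup along the bar relative to the TCP is still ambiguous, at 0 to 4 mm. A spin test in the air will give it.

Call:
play_rows:
  series:
    - [0, 0, 0, 0, -0.149, 0, 0.0]
    - [0, 0, 0, 0, -0.149, 0, 0.0]
    - [0, 0, 0, 0, -0.149, 0, 0.0]
    - [0, 0, 0, 0, -0.149, 0, 0.0]
    - [0, 0, 0, 0, -0.149, 0, 0.0]
    - [0, 0, 0, 0, -0.149, 0, 0.0]
    - [0, 0, 0, 0, -0.149, 0, 0.0]
    - [0, 0, 0, 0, -0.149, 0, 0.0]
    - [0, 0, 0, 0, -0.149, 0, 0.0]
    - [0, 0, 0, 0, 0, 0, 0.0]

```text
clock: 11.1
position: [506.1, -205.9, 182.6]
ee_rot: [-0.067, 0.704, -0.704, 0.069]
contact_force: [1.1, -0.0, -2.1]
gripper_width: 21.4
```

```bash
cat >> h.py <<'E'
def edges(g,r,a,b,lv):
    v=g[r,a:b];d=v<lv;e=np.where(np.diff(d.astype(int)))[0]
    return [round(float(a+i+(lv-v[i])/(v[i+1]-v[i])),2) for i in e]
E
python3 - <<'E'
from h import *
from bench import read_state,get_image
p=[];im=[]
for i in range(6):
    im.append(get_image("scene")["color"].astype(np.float32));p.append(read_state()["position"])
print("mean pos",np.mean(p,0),np.std(p,0))
g=np.mean(im,0);np.save("s3.npy",g[:,:,::-1]);g=g.max(2)
for r in range(134,147,2): print("cup",r,edges(g,r,222,256,110))
go((505.5,-205.6,180),113.5)
E
```

```text
mean pos [ 506.08977952 -205.9176338   182.52077664] [0.02971193 0.01361436 0.08102909]
cup 134 [231.7, 246.68]
cup 136 [231.08, 247.45]
cup 138 [230.44, 247.61]
cup 140 [230.44, 247.58]
cup 142 [230.33, 247.45]
cup 144 [230.72, 247.39]
cup 146 [230.29, 247.5, 250.71, 251.38]
t 11.4 pos [ 506.1 -205.9  182.4] jaw -169.06 F [ 0.6  0.6 -2.7] T [ 0.01 -0.02  0.02] w 21.3 q [-0.09  0.31 -0.28 -0.   -0.97  0.28]
shift [ 0.0005  0.0024 -0.0004] rot [ 0.0024  1.3515 -0.0021]
```

```bash
python3 - <<'E'
from h import *
t=np.load("t.npy");S=10;x,y,r=320,216,14
u=up(t,x,y,r,r,S).max(2)
for lv in(70,90,110):
  m=u<lv;yy,xx=np.where(m);P=np.array([plane("top",(a/S+x-r,b/S+y-r),78)[:2] for a,b in zip(xx[::3],yy[::3])])
  for C in((506.4,-206.6),(507,-206.3)):
    d=P-C;rr=np.hypot(*d.T);k=(rr>34.5)&(rr<44);h=np.arctan2(d[k,1],d[k,0])
    a=h[np.abs(h-.41)<.6];b=h[np.abs(h-.41)>2.5];b=np.where(b<0,b,b-2*np.pi)
    print(lv,C,k.sum(),len(a),len(b),np.degrees([a.mean(),b.mean()+np.pi]),"spread",np.degrees(a.std()*1.7),np.degrees(b.std()*1.7))
    pa=P[k][np.abs(h-.41)<.6].mean(0);q=np.abs(h-.41)>2.5;pb=P[k][q].mean(0);e=pa-pb;print("  line",np.degrees(np.arctan2(e[1],e[0])),(pa+pb)/2,np.hypot(*e))
E
```

```text
70 (506.4, -206.6) 388 193 195 [22.13183729 23.97227836] spread 8.48480490847233 8.191550458088669
  line 23.0488427565457 [ 506.59122531 -207.1619368 ] 74.22287973065129
70 (507, -206.3) 386 166 220 [22.13060147 24.03372702] spread 8.395083829714963 8.38852140368388
  line 23.083930976847196 [ 506.93476598 -206.99547403] 74.25656925378632
90 (506.4, -206.6) 569 278 291 [22.17019737 23.69394387] spread 10.293053190825793 10.29063004418035
  line 22.92272845905 [ 506.57653113 -207.05797524] 75.14167615632977
90 (507, -206.3) 571 250 321 [22.18834903 23.79043929] spread 10.279217455291597 10.32865103639736
  line 22.982219509985306 [ 506.88523793 -206.91184047] 75.12842703532877
110 (506.4, -206.6) 835 402 421 [22.13730798 23.66995641] spread 12.611223846325021 12.531593063508755
  line 22.914056695839466 [ 506.54601988 -207.08269491] 76.01945327219445
110 (507, -206.3) 847 365 465 [22.09402188 23.9223644 ] spread 12.549605209016704 12.94928889009832
  line 23.013868635658817 [ 506.92962098 -206.97420565] 75.95223406729566
```

Call:
play_rows:
  series:
    - [0, 0, 0, 0, 0.149, 0, 0.0]
    - [0, 0, 0, 0, 0.149, 0, 0.0]
    - [0, 0, 0, 0, 0.149, 0, 0.0]
    - [0, 0, 0, 0, 0.149, 0, 0.0]
    - [0, 0, 0, 0, 0.149, 0, 0.0]
    - [0, 0, 0, 0, 0.149, 0, 0.0]
    - [0, 0, 0, 0, 0.149, 0, 0.0]
    - [0, 0, 0, 0, 0.149, 0, 0.0]
    - [0, 0, 0, 0, 0.149, 0, 0.0]
    - [0, 0, 0, 0, 0, 0, 0.0]

```text
clock: 12.4
position: [505.9, -205.9, 182.2]
ee_rot: [0.39, 0.591, -0.59, -0.389]
contact_force: [-0.5, -0.1, -1.5]
gripper_width: 21.0
```

```bash
python3 - <<'E'
from h import *
go((505.1,-208,170),113.0)
E
```

```text
t 12.4 pos [ 505.9 -205.9  182.2] jaw 113.19 F [-0.5 -0.1 -1.5] T [ 0.02  0.03 -0.02] w 21.0 q [-0.09  0.31 -0.29 -0.   -0.97 -1.07]
shift [-0.0016  0.0122  0.0016] rot [0.0025 0.0034 0.0002]
```

Call:
play_rows:
  series:
    - [-0.0016, 0.006, 0.0016, 0.0025, 0.0034, 0, 0.0]
    - [0, 0.006, 0, 0, 0, 0, 0.0]
    - [0, 0, 0, 0, 0, 0, 0.0]
    - [0, 0, 0, 0, 0, 0, 0.0]

```text
clock: 12.8
position: [504.7, -208.2, 168.7]
ee_rot: [-0.388, -0.591, 0.591, 0.389]
contact_force: [0.7, -0.3, -1.7]
gripper_width: 21.2
```

```bash
python3 - <<'E'
from h import *
go((505.1,-208,163),113.0)
s=avg("scene",5)
cv2.imwrite("pics/m2.png",np.clip(up(s,239,148,22,20,16)*2,0,255).astype(np.uint8))
go((505.1,-208,163),113.0)
E
```

```text
t 12.8 pos [ 504.7 -208.2  168.7] jaw 113.33 F [ 0.7 -0.3 -1.7] T [0.01 0.01 0.01] w 21.2 q [-0.09  0.33 -0.3  -0.   -0.94 -1.07]
shift [ 0.      0.0057 -0.0004] rot [-0.0011  0.0058  0.0008]
t 13.05 pos [ 505.  -208.1  169.2] jaw 113.3 F [-0.9 -0.7 -2.3] T [ 0.02  0.04 -0.05] w 21.4 q [-0.09  0.33 -0.3  -0.   -0.94 -1.07]
shift [ 0.0001  0.0062 -0.0002] rot [-0.0001  0.0053  0.0003]
```

View pics/m2.png

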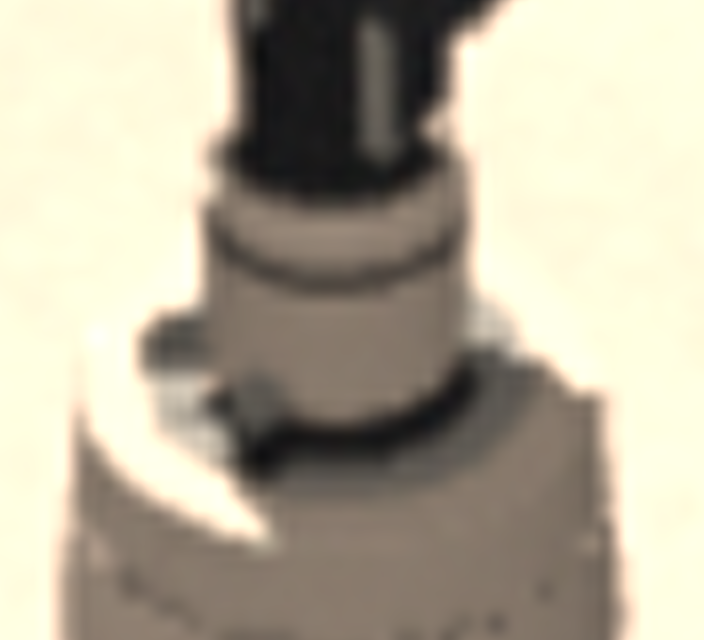

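The lug at (258,395) sits right above the notch at (258,460), so I'll lower gently while watching the force.

Call:
play_rows:
  series:
    - [0, 0.004, 0, 0, 0.005, 0, 0.0]
    - [0, 0.004, 0, 0, 0, 0, 0.0]
    - [0, 0.003, 0, 0, 0, 0, 0.0]
    - [0, 0, 0, 0, 0, 0, 0.0]

```text
clock: 13.45
position: [505.1, -208.1, 157.5]
ee_rot: [0.39, 0.59, -0.59, -0.39]
contact_force: [0.4, -0.7, -2.4]
gripper_width: 21.4
```

```bash
python3 -c "
from h import *
go((505.1,-208,150),113.0)"
```

```text
t 13.45 pos [ 505.1 -208.1  157.5] jaw 113.01 F [ 0.4 -0.7 -2.4] T [0.03 0.06 0.02] w 21.4 q [-0.09  0.34 -0.32 -0.   -0.92 -1.08]
shift [ 0.      0.0075 -0.0001] rot [0.0004 0.0001 0.0001]
```

Call:
play_rows:
  series:
    - [0, 0.002, 0, 0, 0, 0, 0.0]
    - [0, 0.002, 0, 0, 0, 0, 0.0]
    - [0, 0.002, 0, 0, 0, 0, 0.0]
    - [0, 0, 0, 0, 0, 0, 0.0]

```text
clock: 13.85
position: [505.1, -208.1, 150.8]
ee_rot: [0.39, 0.59, -0.59, -0.39]
contact_force: [0.4, -0.2, -2.8]
gripper_width: 21.7
```

```bash
python3 -c "
from h import *
go((505.1,-208,150),113.0)"
```

```text
t 13.85 pos [ 505.1 -208.1  150.8] jaw 113.01 F [ 0.4 -0.2 -2.8] T [0.03 0.03 0.  ] w 21.7 q [-0.09  0.35 -0.32 -0.   -0.9  -1.07]
shift [ 0.0001  0.0008 -0.0001] rot [0.0001 0.0002 0.0002]
```

Call:
play_rows:
  series:
    - [0, 0.002, 0, 0, 0, 0, 0.0]
    - [0, 0.002, 0, 0, 0, 0, 0.0]
    - [0, 0.002, 0, 0, 0, 0, 0.0]
    - [0, 0, 0, 0, 0, 0, 0.0]

```text
clock: 14.25
position: [505.5, -208.2, 146.2]
ee_rot: [0.39, 0.59, -0.59, -0.39]
contact_force: [-1.4, 1.0, 4.7]
gripper_width: 21.2
```

```bash
python3 -c "
from h import *
go((505.1,-208,135),113.0)"
```

```text
t 14.25 pos [ 505.5 -208.2  146.2] jaw 113.05 F [-1.4  1.   4.7] T [0.64 0.69 0.01] w 21.2 q [-0.09  0.35 -0.33  0.   -0.89 -1.08]
shift [0.0003 0.0112 0.0003] rot [ 0.0007  0.0008 -0.0009]
```

Call:
play_rows:
  series:
    - [0, 0.003, 0, 0, 0, 0, 0.0]
    - [0, 0.003, 0, 0, 0, 0, 0.0]
    - [0, 0.003, 0, 0, 0, 0, 0.0]

```text
clock: 14.55
position: [505.6, -208.2, 139.4]
ee_rot: [0.391, 0.59, -0.59, -0.389]
contact_force: [-2.8, 2.2, 7.7]
gripper_width: 21.6
```

```bash
python3 -c "
from h import *
go((505.1,-208,135),113.0)"
```

```text
t 14.55 pos [ 505.6 -208.2  139.4] jaw 113.1 F [-2.8  2.2  7.7] T [0.86 0.97 0.03] w 21.6 q [-0.09  0.36 -0.34  0.   -0.87 -1.07]
shift [0.0004 0.0044 0.0004] rot [ 0.0016  0.0018 -0.0019]
```

Call:
play_rows:
  series:
    - [0.0005, 0.003, 0.0003, 0.001, 0, -0.001, 0.0]
    - [0.0003, 0.003, 0, 0.001, 0, -0.001, 0.0]
    - [0, 0.003, 0, 0, 0, 0, 0.0]

```text
clock: 14.85
position: [505.9, -208.3, 134.1]
ee_rot: [-0.39, -0.59, 0.591, 0.388]
contact_force: [-6.1, 4.6, 21.4]
gripper_width: 21.3
```

```bash
python3 -c "
from h import *
go((505.1,-208,133),113.0)"
```

```text
t 14.85 pos [ 505.9 -208.3  134.1] jaw 113.21 F [-6.1  4.6 21.4] T [ 2.15  2.19 -0.06] w 21.3 q [-0.09  0.37 -0.34  0.   -0.86 -1.07]
shift [0.0006 0.0011 0.0006] rot [ 0.0008  0.0037 -0.0033]
```

Bottomed: Fz is about 24 N at TCP z 134, which matches 13 mm of travel. Before twisting I'll relieve the side force. The cup axis sits 2.8 mm off the TCP along the bar, so each 0.14 rad of turn needs about +0.4 mm along tool x.

Call:
play_rows:
  series:
    - [0.001, 0.002, 0.0006, 0.001, 0.003, -0.003, 0.0]
    - [0.001, 0.002, 0.0006, 0, 0, 0, 0.0]

```text
clock: 15.05
position: [505.5, -207.9, 134.2]
ee_rot: [-0.391, -0.59, 0.59, 0.388]
contact_force: [-2.5, 0.8, 10.4]
gripper_width: 21.3
```

```bash
python3 -c "
from h import *
go((505.1,-208,133),113.0)"
```

```text
t 15.05 pos [ 505.5 -207.9  134.2] jaw 113.16 F [-2.5  0.8 10.4] T [0.46 1.07 0.02] w 21.3 q [-0.09  0.36 -0.35  0.   -0.85 -1.08]
shift [0.0001 0.0012 0.0004] rot [ 0.0024  0.0028 -0.0046]
```

Call:
play_rows:
  series:
    - [0.0004, 0.003, 0.0004, 0.002, 0.1, -0.004, 0.0]
    - [0.0004, 0.003, 0.0002, 0, 0.14, 0, 0.0]
    - [0.0004, 0.003, 0.0002, 0, 0.14, 0, 0.0]

```text
clock: 15.35
position: [505.3, -207.5, 134.1]
ee_rot: [0.498, 0.504, -0.504, -0.494]
contact_force: [-6.1, 5.0, 18.8]
gripper_width: 21.0
```

```bash
cat >> h.py <<'E'
def tw(M=(507.9,-206.7),c=2.8,z=133):
    from bench import read_state
    m=R.from_quat(read_state()["ee_rot"]).as_matrix();h=np.degrees(np.arctan2(m[1,0],m[0,0]));a=np.radians(h-90)
    go((M[0]-c*np.cos(a),M[1]-c*np.sin(a),z),h);print("turned",round(113-h,1))
E
python3 -c "
from h import *
tw()"
```

```text
t 15.35 pos [ 505.3 -207.5  134.1] jaw 90.9 F [-6.1  5.  18.8] T [2.09 2.23 0.15] w 21.0 q [-0.09  0.36 -0.35  0.   -0.85 -1.47]
shift [0.0008 0.0011 0.0002] rot [ 0.0037  0.     -0.0037]
turned 22.1
```

Call:
play_rows:
  series:
    - [0.0009, 0.003, 0.0006, 0.002, 0.14, -0.003, 0.0]
    - [0.0006, 0.003, 0.0004, 0, 0.14, 0, 0.0]
    - [0.0004, 0.003, 0.0004, 0, 0.14, 0, 0.0]

```text
clock: 15.65
position: [505.2, -206.6, 134.1]
ee_rot: [0.595, 0.387, -0.385, -0.59]
contact_force: [-5.5, 3.6, 18.1]
gripper_width: 21.6
```

```bash
python3 -c "
from h import *
tw()"
```

```text
t 15.65 pos [ 505.2 -206.6  134.1] jaw 66.17 F [-5.5  3.6 18.1] T [1.61 2.05 0.22] w 21.6 q [-0.09  0.36 -0.35  0.01 -0.85 -1.9 ]
shift [0.001  0.0011 0.0003] rot [ 0.0079  0.     -0.0024]
turned 46.8
```

Call:
play_rows:
  series:
    - [0.0009, 0.003, 0.0008, 0.006, 0.14, -0.002, 0.0]
    - [0.0006, 0.003, 0.0005, 0, 0.14, 0, 0.0]
    - [0.0004, 0.003, 0.0004, 0, 0.14, 0, 0.0]

```text
clock: 15.95
position: [505.4, -205.7, 134.1]
ee_rot: [0.664, 0.251, -0.25, -0.658]
contact_force: [-6.8, 3.6, 19.7]
gripper_width: 21.4
```

```bash
python3 -c "
from h import *
tw()"
```

```text
t 15.95 pos [ 505.4 -205.7  134.1] jaw 41.52 F [-6.8  3.6 19.7] T [1.83 2.21 0.31] w 21.4 q [-0.09  0.36 -0.35  0.01 -0.85 -2.34]
shift [0.0012 0.0011 0.0004] rot [ 0.0082  0.     -0.0008]
turned 71.5
```

Call:
play_rows:
  series:
    - [0.0009, 0.003, 0.0006, 0.006, 0.14, 0, 0.0]
    - [0.0006, 0.003, 0.0005, 0, 0.12, 0, 0.0]
    - [0.0002, 0.003, 0.0003, 0, 0.06, 0, 0.0]

```text
clock: 16.25
position: [506.4, -204.9, 134.1]
ee_rot: [0.696, 0.141, -0.139, -0.69]
contact_force: [-2.9, 6.0, 16.1]
gripper_width: 21.4
```

```bash
python3 -c "
from h import *
tw()"
```

```text
t 16.25 pos [ 506.4 -204.9  134.1] jaw 22.83 F [-2.9  6.  16.1] T [2.09 1.23 0.57] w 21.4 q [-0.08  0.36 -0.35  0.01 -0.85 -2.67]
shift [0.0007 0.0011 0.0006] rot [ 0.0084 -0.      0.0005]
turned 90.2
```

Call:
play_rows:
  series:
    - [0.0003, 0.003, 0.0003, 0.004, 0.04, 0, 0.0]
    - [0, 0.003, 0, 0, 0.04, 0, 0.0]

```text
clock: 16.45
position: [507.2, -205.1, 134.1]
ee_rot: [0.701, 0.116, -0.115, -0.694]
contact_force: [-6.7, 5.2, 17.5]
gripper_width: 21.4
```

```bash
python3 - <<'E'
from h import *
tw()
s=avg("scene",8);t=avg("top",6)
cv2.imwrite("pics/end.png",np.clip(np.hstack([up(s,239,150,30,30,10),cv2.resize(t,(200,150)).repeat(4,0)[:600] if 0 else up(t,240,190,90,0.0+270,600/540)])*1.6,0,255).astype(np.uint8))
tw()
E
```

```text
t 16.45 pos [ 507.2 -205.1  134.1] jaw 18.82 F [-6.7  5.2 17.5] T [1.7  2.45 1.77] w 21.4 q [-0.08  0.37 -0.35  0.01 -0.85 -2.74]
shift [0.0001 0.0011 0.0011] rot [ 0.009  -0.      0.0005]
turned 94.2
t 17.15 pos [ 507.2 -205.   134.1] jaw 18.97 F [-6.5  4.2 17.3] T [1.3  2.23 1.76] w 21.7 q [-0.08  0.37 -0.35  0.01 -0.85 -2.73]
shift [0.0002 0.0011 0.001 ] rot [ 0.0093 -0.      0.0003]
turned 94.0
```

View pics/end.png

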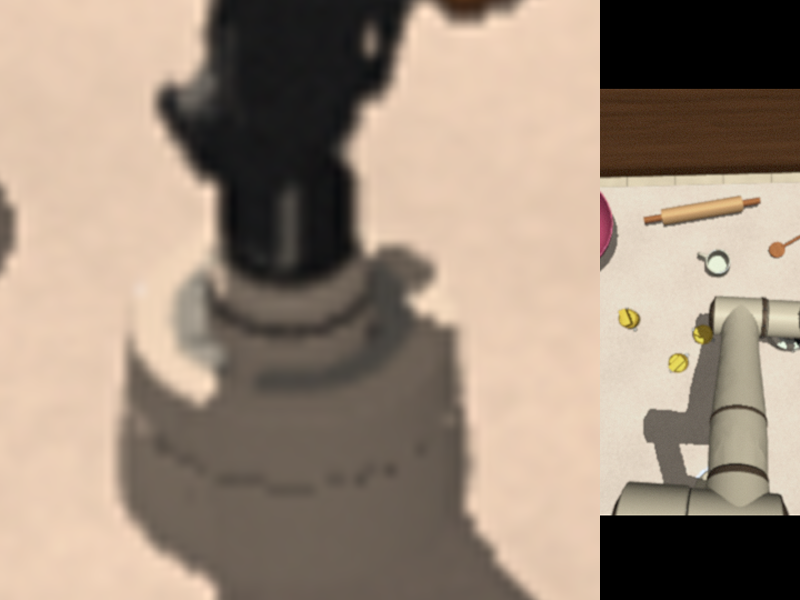

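The picture shows the cup seated deep in the socket (body at about (290,310)), with its lugs out of sight under the rim and the fingers on the bar. Over 0.7 s of holding, depth, force and torque stayed steady, so I'm handing in.

```bash
python3 -c "
from bench import job_done,read_state
print(job_done());s=read_state();print(s['clock'],s['position'],s['contact_force'],s['gripper_width'])"
```

```text
the job is handed in; nothing more can be done
None
the job is handed in; nothing more can be done
```

The white cup is in the mill's socket, pushed to the bottom and twisted clockwise to the stop. I handed the job in at about 17 s with the fingers still gripping it. No verdict is reported, so success rests on the checks below.

**Seating:** The lugs went into the notches with no sign of catching. The plate bottomed with the tool (TCP) at z = 134 mm and 24 N of push, before any turning.

**Last checks, held still for 0.7 s before handing in:**
- **Depth:** z stayed at 134.1 mm, about 13 mm of spring travel.
- **Push:** steady at about 20 N.
- **Turn:** the gripper had turned 94° from the notches with 1.76 N m against the stop. The drive angle itself can't be read; I infer the stop from the torque rising well above the spring's 0.36 N m.
- **Grip:** the fingers stood at 21.4 to 21.7 mm on the 22 mm bar.

**Disagreements:**
- **Camera heights:** points measured from the two cameras came out about 7 mm low for both cup and mill. I used the scene camera for sideways offsets and confirmed heights by touch.
- **Cup offset:** the cup sat about 2.8 mm along the bar from the tool centre, found by a spin test in the air. I compensated for it during the twist.
- **Side force:** about 8 N of side force on the rim remained at the end.
- **Bystanders:** I kept the path clear of the mug, jar and eggs. I saw the mug standing in the last picture, but did not measure any of the three again, and the jar and egg dish were outside that crop.

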